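# Turn over the reversible tube plate on the bench riser

## Task

The reversible tube plate lies on the bench riser with its large wells up; we need the small wells up. Slide it partly out over an edge of the riser so that you can get under it, turn it over, lay it down on the riser without letting it drop or slap down, and push it back until it lies flat and wholly on the riser's top with nothing hanging over any edge. Do not let the plate fall off the riser, and leave the bottle, jar and box behind it where they are.

Things in the scene. Friction and masses are not known exactly. Their poses are not given: they have to be found in the camera images.
- plate: white plastic slab, 150 (its x) x 120 (its y) x 14 (its z) mm, 0.15 to 0.31 kg. Large-well face (5 x 4 dark circles, 17 mm) at its +z, small-well face (10 x 8 circles, 7 mm) at its -z. Origin: centre of the small-well face. z points up at the start, must point down at the end. Starts lying on the riser within 0.25 rad of its axes, no overhang
- plate_mid (a point): the centre of the plate's volume, 7 mm from both faces; axes as the plate's
- corner0 (a point): corner of the plate at its -x, -y, at mid-thickness
- corner1 (a point): corner of the plate at its -x, +y, at mid-thickness
- corner2 (a point): corner of the plate at its +x, +y, at mid-thickness
- corner3 (a point): corner of the plate at its +x, -y, at mid-thickness
- riser: fixed grey bench riser: level flat top board 220 (its x) x 200 (its y) x 18 mm, top face 110 mm above the bench, no rim, on a front and a back panel (190 long, 14 mm thick), its two sides (+y and -y) open and empty below the board. Origin on the bench under the middle of the top; its -x side faces the robot; turned up to 0.35 rad
- reagent_bottle: bystander: brown glass bottle, 72 mm across, 150 mm high, on the bench; origin at its underside
- glass_jar: bystander: clear glass jar with white lid, 70 mm across, 90 mm high, on the bench; origin at its underside
- tip_box: bystander: grey box with white lid, 122 x 87 x 63 mm, on the bench; origin at its underside
- riser_top (a point): middle of the riser's top face, 110 mm above the bench; axes as the riser's
There are look-alikes about, which are no part of the job. There is more than one size of the plate; the job needs the smallest.

How it is judged:
By the outcome, as a careful person would: the job done as asked, in the order asked, and still so for the second after the job is handed in, with the robot touching nothing.
It also fails if it takes over 72 s, if anything falls off the work surface, if the arm or the gripper's body presses on something with over 40 N, if the wrist force passes 120 N, or if a joint passes its speed limit or range.

## Robot

A 6-joint arm with a two-finger parallel gripper is mounted at the origin on the work surface. World frame = base frame: x ahead of the robot, y to its left, z up, the work surface at z = 0. Lengths are in m, angles in rad, forces in N, time in s.
With the tool pointing down it reaches from about 0.275 to 0.75 m from the base axis. Payload 10.2 kg.
Tool frame: the origin (TCP) lies midway between the tips of the shut fingers; the grasp point (between the pads) lies 19 mm behind it; x points along the fingers, z is the direction in which the jaws open and shut, and the axes are right-handed (so a half turn about x gives the same grasp; the last joint's range is limited). The gripper opens to 88 mm and grips with 3 to 60 N. Pads are 18 mm wide; open, the fingers measure 123 mm over their backs; the gripper's body (75 mm by 187 mm) begins 45 mm behind the grasp point.
Start: joints at [-1.568, 0.313, 1.498, -0, 1.331, -0.223], TCP at [0.118, -0.512, 0.239] pointing down, gripper open.
Joint ranges: [-2.94, 2.94], [-0.97, 2.17], [0.19, 2.56], [-1.23, 4.37], [0.02, 3.11], [-2.88, 2.88]. Speed limits (rad/s): [2.39, 2.39, 3.01, 3.14, 3.14, 3.14].

## Interface

Orientations are given as a unit quaternion [x, y, z, w].
In Python, from cell import r gives the robot as it stands. The module is installed in compiled form; this text tells all that it offers.
- The arm moves only by the tool jog_arm, never from a script. Its argument "plan" is text: rows parted by semicolons, each of 6 numbers parted by spaces: the shift along the tool's x, y, z as a fraction of full scale, then the turn, a rotation vector about the tool's x, y, z as a fraction of full scale. In form: dx dy dz ax ay az; .... A call has 1 to 5 rows; each row shifts and turns the pose as measured when the row begins, along the tool's axes as they then stand; what a row does not reach is not made up. Full scale, the value 1, is 80 mm for a shift and 60 degrees for a turn. A row lasts 1/10 s, in which the tool goes at most 50 mm and 8.59 degrees, less where a joint would pass 70% of its speed; a pose out of reach is approached as far as the arm can. A call with a number of a shift or a turn outside -1 to 1 is refused whole. A call with a gripper value outside its range is refused whole. "grip" is the opening, from 0 (shut) to 1 (fully open), set as the call begins (left out, the last holds). The fingers move at their own pace and stop on an object; the grip force is fixed at half the most. Time passes only in rows, so rows that do not move let the fingers close. It gives the time, the measured TCP pose, the force and the opening at its end, in the units of the state.
- r.sense(): the state, without advancing time (a new reading comes with each control period).
- r.snapshot(name): name is "side" or "top"; returns (picture, depth): 420x560x3 uint8, red, green, blue; 420x560 float32, m along the optical axis (not along the pixel's ray), 0 where there is no reading.
- r.camera_params(name): a dict with "fovy" (degrees; the focal length in pixels is half the picture's height over the tangent of half this angle, whatever the lens; pixels are square), "cx", "cy" (the principal point, pixels), "k1" (the pictures are not rectified: a ray, as slopes to the right and down, at radius r is drawn at 1 + k1 r^2 times it, then the intrinsics apply), "R" (3x3) and "t" (3): a world point X has camera coordinates R X + t. Camera axes: x right, y down, z forward; pixel columns grow to the right and rows downward; lengths in m; the calibration is good to about 2 mm. A picture is of the moment at which its call begins. camera_params takes no time and is no camera call.
- r.finish_job(): hands the job in, once; it reports no verdict.
Trained networks look in the newest picture that a camera, given by its name, has taken for a name from the list of things; names that differ only in an ending like _2 or _b are one class to them, and where a whole thing is asked for, a point or a joint stands for the part that bears it (a point fixed in the world has none). Each returns a list of dicts, best first, with "p" (0 to 1); they miss things now and then, are a little off and sometimes report something else, mostly with a low value. They report only what shows in the picture. A call takes as long as a camera call. They do not tell look-alikes from the thing itself.
- r.recognise(thing, camera): "rect" ([centre column, centre row, width, height] in pixels, round what is visible of it).
- r.silhouettes(thing, camera): "region" (420x560 bool, what is visible of it) and "rect" ([centre column, centre row, width, height] in pixels, round what is visible of it).
- r.pinpoint(thing, camera): "at" ([column, row] in pixels: a listed point, or the origin of a listed thing).
The state is a dict: "time": time; "qpos": joint angles; "joint_vel": joint speeds; "effort": joint torques, N m; "position": TCP position; "tool_rot": TCP orientation; "contact_force": force on the tool from outside, world axes, zero at the start; "ft_torque": the same for the moment, N m; "opening": finger opening in m.
Only numpy, scipy, OpenCV 4.12 (cv2) and the standard library are available. Lean on these libraries where they do the work, as an engineer would, in place of code of your own. Each camera call takes 0.05 s, during which the arm holds its last target. There are 200 camera calls.

## Working session

There is one attempt and no reset: what is moved stays moved. The work goes in short steps, Python scripts to look and compute and a tool call to move; the robot and the scene stay as the last step left them, time stands still between calls to the robot, and variables do not carry over. Pictures are saved under pics/ and viewed, about 8 in all and at most 12, crops included, and the job is handed in when it is done.

Besides the shell and the picture viewer there is one more tool, called in YAML: its name, and indented under it one key for each argument. jog_arm: Moves the arm, as the interface text tells. Its arguments: {"type":"object","properties":{"plan":{"type":"string"},"grip":{"type":"number"}},"required":["plan"]}

```bash
mkdir -p pics; cat > h.py <<'E'
import numpy as np, cv2
from cell import r
from scipy.spatial.transform import Rotation as Ro
def cam(n):
    p=r.camera_params(n); f=210/np.tan(np.radians(p['fovy'])/2)
    return p,f,np.array(p['R']),np.array(p['t'])
def ray(n,uv):
    p,f,R,t=cam(n); d=(np.array(uv,float)-[p['cx'],p['cy']])/f
    s=d.copy()
    for _ in range(20): s=d/(1+p['k1']*(s**2).sum(-1,keepdims=True))
    v=np.concatenate([s,np.ones(s.shape[:-1]+(1,))],-1)
    return -R.T@t, v@R   # origin, dir (z-depth 1)
def onz(n,uv,z):
    o,d=ray(n,uv); return o+d*((z-o[2])/d[...,2])[...,None]
def cloud(n,depth):
    v,u=np.mgrid[0:420,0:560]; o,d=ray(n,np.stack([u,v],-1)); return o+d*depth[...,None]
def proj(n,X):
    p,f,R,t=cam(n); c=np.array(X)@R.T+t; s=c[...,:2]/c[...,2:]; s=s*(1+p['k1']*(s**2).sum(-1,keepdims=True)); return s*f+[p['cx'],p['cy']]
E
python3 - <<'E'
from h import *
s=r.sense(); print({k:np.round(v,3) for k,v in s.items()})
for n in ['side','top']:
    im,d=r.snapshot(n); np.save(n+'0.npy',d); cv2.imwrite(f'pics/{n}0.png',im[...,::-1])
    p,f,R,t=cam(n); print(n,f,p['k1'],np.round(-R.T@t,3),np.round(R,2).tolist())
    for th in ['plate','riser','reagent_bottle','glass_jar','tip_box']:
        print(th,[(round(q['p'],2),np.round(q['rect']).tolist()) for q in r.recognise(th,n)])
E
```

```text
{'time': np.float64(0.0), 'qpos': array([-1.568,  0.313,  1.498,  0.   ,  1.331, -0.223]), 'joint_vel': array([-0.001, -0.   ,  0.001,  0.   ,  0.   , -0.   ]), 'effort': array([ 1.0000e-03, -4.0220e+01, -2.5226e+01,  6.9000e-02,  3.5000e-02,
       -0.0000e+00]), 'position': array([ 0.118, -0.511,  0.238]), 'tool_rot': array([ 0.441,  0.553, -0.44 ,  0.553]), 'contact_force': array([-0.337, -0.008, -0.202]), 'ft_torque': array([ 0.021,  0.032, -0.055]), 'opening': np.float64(0.088)}
side 522.5514995363875 0.045067223754067416 [0.173 0.661 0.772] [[-0.82, -0.57, -0.02], [-0.36, 0.55, -0.75], [0.44, -0.61, -0.66]]
plate [(0.87, [327.0, 228.0, 99.0, 67.0]), (0.67, [422.0, 196.0, 72.0, 64.0]), (0.63, [247.0, 370.0, 125.0, 94.0])]
riser [(0.56, [318.0, 251.0, 140.0, 138.0])]
reagent_bottle [(0.89, [251.0, 175.0, 32.0, 68.0])]
glass_jar [(0.78, [161.0, 272.0, 42.0, 58.0])]
tip_box [(0.63, [300.0, 155.0, 60.0, 53.0])]
top 490.29144927711434 0.011722841385426012 [0.497 0.04  1.088] [[-0.01, -1.0, 0.02], [-0.99, 0.01, -0.15], [0.15, -0.02, -0.99]]
plate [(0.97, [413.0, 300.0, 116.0, 102.0]), (0.69, [137.0, 290.0, 114.0, 99.0]), (0.56, [268.0, 271.0, 72.0, 84.0])]
riser [(0.6, [269.0, 263.0, 122.0, 135.0])]
reagent_bottle [(0.71, [311.0, 150.0, 36.0, 41.0]), (0.66, [268.0, 269.0, 68.0, 88.0])]
glass_jar [(0.75, [168.0, 164.0, 37.0, 39.0]), (0.3, [268.0, 267.0, 67.0, 82.0])]
tip_box [(0.92, [392.0, 158.0, 63.0, 49.0])]
```

View pics/top0.png

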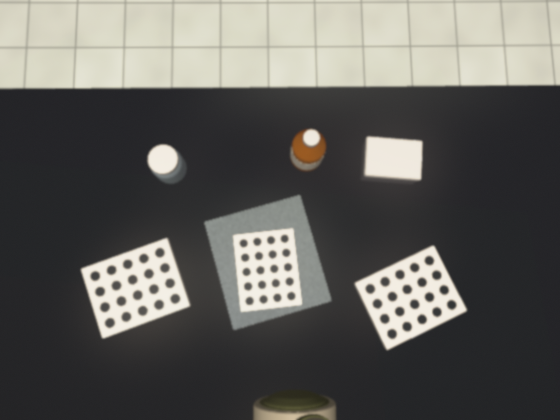

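View pics/side0.png

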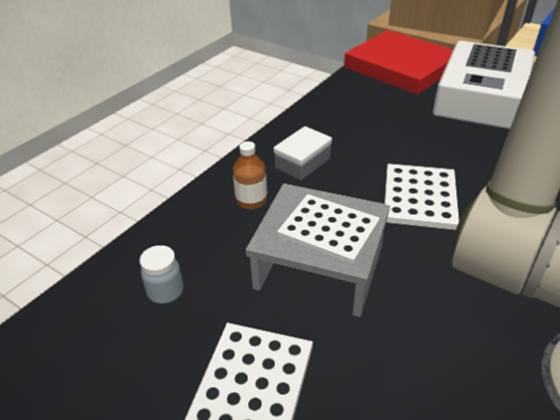

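The top view shows three plates: bench plate (135,288), bench plate (411,298), and a smaller plate on the riser (268,271). The last is the smallest and on the riser, so I take it. The side view shows the same three at (247,370), (422,196) and (327,228). Bottle, jar and box stand behind.

```bash
cat >> h.py <<'E'
def fitrect(P):
    (c,(w,h),a)=cv2.minAreaRect(P.astype(np.float32)); return np.round(c,4),round(w,4),round(h,4),round(a,2)
def measure(n='top',z=None,th='plate',near=(0.45,0.04)):
    out=[]
    for q in r.silhouettes(th,n):
        P=onz(n,np.argwhere(q['region'])[:,::-1],z); 
        if np.hypot(*(P[:,:2].mean(0)-near))<0.12: out.append((round(q['p'],2),fitrect(P[:,:2])))
    return out
E
python3 - <<'E'
from h import *
im,_=r.snapshot('top'); d=np.load('top0.npy')
print('plate',measure('top',.124)); 
C=cloud('top',d); print('riser nn',[ (round(q['p'],2)) for q in r.silhouettes('riser','top')])
m=(C[...,2]>.09)&(C[...,2]<.135)&(np.hypot(C[...,0]-.45,C[...,1]-.06)<.2)&(d>0)
n,l,st,_=cv2.connectedComponentsWithStats(m.astype(np.uint8)); 
i=1+st[1:,4].argmax(); M=l==i; print(st[i],fitrect(C[M][:,:2]))
g=im.astype(int).sum(-1)
W=M&(g>450); print('zplate',np.median(C[W][:,2]),'zriser',np.median(C[M&(g<400)&(g>200)][:,2]))
# bright plate contour filled, on z=.124
cn=max(cv2.findContours(cv2.morphologyEx((M&(g>420)).astype(np.uint8),cv2.MORPH_OPEN,np.ones((3,3))),0,1)[0],key=cv2.contourArea)[:,0]
print('plate img',fitrect(onz('top',cn,.124)[:,:2]))
cn=max(cv2.findContours(M.astype(np.uint8),0,1)[0],key=cv2.contourArea)[:,0]
print('riser img',fitrect(onz('top',cn,.11)[:,:2]))
for th in ['corner0','corner1','corner2','corner3','riser_top','plate']:
  print(th,[(round(q['p'],2),np.round(onz('top',q['at'],.11 if 'r'==th[0] else .117),3)[:2].tolist()) for q in r.pinpoint(th,'top')][:4])
for th,z in [('reagent_bottle',0.1),('glass_jar',.09),('tip_box',.063)]:
  for q in r.recognise(th,'top')[:1]: print(th,onz('top',q['rect'][:2],z).round(3))
im2,_=r.snapshot('side')
a=cv2.resize(im[180:340,190:345],None,fx=2.5,fy=2.5); b=cv2.resize(im2[170:320,240:400],None,fx=2.5,fy=2.5); 
a=cv2.resize(a,(400,400));b=cv2.resize(b,(400,400)); cv2.imwrite('pics/crop.png',np.hstack([a,b])[...,::-1])
E
```

```text
plate [(0.95, (array([0.5215, 0.0448]), 0.1493, 0.12, 5.64))]
riser nn [0.62]
[  205   205   127   125 10812] (array([0.5385, 0.0446]), 0.2201, 0.2002, 15.32)
zplate 0.12442355312056663 zriser 0.12365607662147249
plate img (array([0.5335, 0.0439]), 0.2028, 0.1914, 14.96)
riser img (array([0.5385, 0.0445]), 0.2198, 0.1998, 15.3)
corner0 [(0.96, [0.585, 0.24]), (0.94, [0.451, -0.028]), (0.94, [0.443, 0.1]), (0.93, [0.394, 0.361])]
corner1 [(0.96, [0.585, 0.24]), (0.94, [0.451, -0.028]), (0.94, [0.443, 0.1]), (0.93, [0.394, 0.361])]
corner2 [(0.96, [0.585, 0.24]), (0.94, [0.451, -0.028]), (0.94, [0.443, 0.1]), (0.93, [0.394, 0.361])]
corner3 [(0.96, [0.585, 0.24]), (0.94, [0.451, -0.028]), (0.94, [0.443, 0.1]), (0.93, [0.394, 0.361])]
riser_top []
plate [(0.92, [0.522, 0.049]), (0.8, [0.491, 0.294])]
reagent_bottle [ 0.767 -0.046  0.1  ]
tip_box [ 0.756 -0.22   0.063]
```

View pics/crop.png

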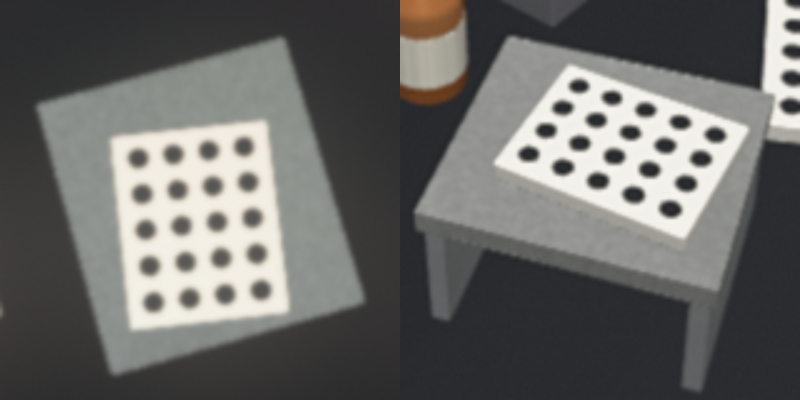

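The crop confirms the choice: the smallest plate, large wells up, lying wholly on the riser, with both sides open below the board. Next come a few exploratory moves in free air so I can identify the kinematics.

jog_arm:
  plan: "-0.5 0.5 0 0 0.14 0; -0.5 0.5 0 0 0.14 0; 0 0.5 0 0 0.14 0.14; 0 0.5 0 0 0.14 0.14; 0 0 0 0 0 0"

```text
time: 1.75
position: [0.2624, -0.4831, 0.3066]
tool_rot: [0.596, 0.611, -0.269, 0.446]
contact_force: [-1.3, 0.6, 0.0]
opening: 0.0884
```

```bash
cat >> h.py <<'E'
import json
def log():
    s=r.sense(); L=json.load(open('log.json')) if __import__('os').path.exists('log.json') else []
    L.append([*map(float,s['qpos']),*map(float,s['position']),*map(float,s['tool_rot'])]); json.dump(L,open('log.json','w')); return s
E
echo '[[-1.568,0.313,1.498,0,1.331,-0.223,0.118,-0.512,0.239,0.441,0.553,-0.44,0.553]]'>log.json
python3 -c "
from h import *
s=log();print(s['time'],s['qpos'].round(3),s['position'].round(3),s['tool_rot'].round(3))"
```

```text
1.75 [-1.379  0.582  1.008  0.224  2.028  0.043] [ 0.262 -0.483  0.307] [ 0.596  0.611 -0.269  0.446]
```

jog_arm:
  plan: "0 0.5 0 0.14 0 0.14; 0 0.5 0 0.14 0 0.14; 0 0.5 0 0.14 0 0.14; 0 0.5 0 0.14 0 0.14; 0 0 0 0 0 0"

```text
time: 2.25
position: [0.4173, -0.4966, 0.3487]
tool_rot: [0.792, 0.399, -0.295, 0.357]
contact_force: [-1.0, 1.0, -0.1]
opening: 0.0883
```

```bash
python3 -c "
from h import *
s=log();print(s['time'],s['qpos'].round(3),s['position'].round(3),s['tool_rot'].round(3))"
```

```text
2.25 [-1.294  0.631  0.894  0.685  1.876  0.758] [ 0.417 -0.497  0.349] [ 0.792  0.399 -0.295  0.357]
```

jog_arm:
  plan: "0 0 -0.5 0 -0.14 0.14; 0 0 -0.5 0 -0.14 0.14; 0 0 -0.5 0.14 -0.14 0; 0 0 -0.5 0.14 -0.14 0; 0 0 0 0 0 0"

```text
time: 2.75
position: [0.4581, -0.3678, 0.4087]
tool_rot: [0.792, 0.194, -0.451, 0.364]
contact_force: [0.9, -1.3, 0.3]
opening: 0.088
```

```bash
python3 -c "
from h import *
s=log();print(s['time'],s['qpos'].round(3),s['position'].round(3),s['tool_rot'].round(3))"
```

```text
2.75 [-1.072  0.176  1.33   0.473  1.359  1.189] [ 0.458 -0.368  0.409] [ 0.792  0.194 -0.451  0.364]
```

```bash
cat > kin.py <<'E'
import numpy as np, json
from scipy.optimize import least_squares
from scipy.spatial.transform import Rotation as Ro
AX=['z','y','y','z','y','z']
def fk(q,p):
    R=Ro.identity(); x=np.zeros(3)
    for i in range(6):
        R=R*Ro.from_euler(AX[i],q[i]+0)
        # small generic tilt not modelled
        x=x+R.apply(p[3*i:3*i+3])
    return x, R*Ro.from_rotvec(p[18:21])
def res(p,L,lam=1e-3):
    o=[]
    for l in L:
        x,R=fk(l[:6],p); o+=list((x-l[6:9])*10)+list((R*Ro.from_quat(l[9:]).inv()).as_rotvec())
    return np.array(o+list(lam*p[:18]))
def fit():
    L=json.load(open('log.json')); p0=np.zeros(21); p0[[2,5,8,17]]=[.2,.3,.3,.2]
    best=None
    for rv in ([0,0,0],[0,-1.57,0],[0,-1.2,1.2],[1.2,-1.2,0],[0,-2.2,2.2],[-1.2,-1.2,1.2]):
        p0[18:]=rv; s=least_squares(res,p0,args=(L,))
        if best is None or s.cost<best.cost: best=s
    return best,L
E
python3 - <<'E'
from kin import *
b,L=fit(); print(b.cost); print(b.x[:18].reshape(6,3).round(4),b.x[18:])
print(res(b.x,L,0)[:6*len(L)].reshape(-1,6).round(4)/[10,10,10,1,1,1])
E
```

```text
6.272055619985823e-07
[[ 0.0318  0.0603  0.0256]
 [-0.0771  0.0603  0.3134]
 [-0.1268  0.0603  0.2058]
 [ 0.0047 -0.0376  0.2058]
 [-0.0979 -0.0376  0.0646]
 [ 0.0651  0.0259  0.0646]] [-1.43677913e-04 -1.57067536e+00  2.55465898e-04]
[[-0.      0.      0.     -0.0005  0.0007  0.0002]
 [ 0.     -0.     -0.      0.0002 -0.0002 -0.0002]
 [-0.      0.      0.      0.0001 -0.0002 -0.0002]
 [ 0.     -0.     -0.     -0.     -0.0003 -0.0001]]
```

```bash
cat >> kin.py <<'E'
def mk(x,z):
    x=np.array(x,float);x/=np.linalg.norm(x);z=np.array(z,float);z-=x*(x@z);z/=np.linalg.norm(z)
    return Ro.from_matrix(np.stack([x,np.cross(z,x),z],1))
def jog(pos,rot,tp,tr):  # deltas in full-scale units
    d=rot.inv().apply(np.array(tp)-pos)/.08; a=(rot.inv()*tr).as_rotvec()/np.radians(60); return d.round(3),a.round(3)
E
python3 - <<'E'
from kin import *
l=json.load(open('log.json'))[-1]; R=Ro.from_quat(l[9:]); print(R.as_matrix().round(2))
for z in (1,-1): print(jog(np.array(l[6:9]),R,[.53,-.3,.35],mk([-.264,.965,0],[0,0,z])))
E
```

```text
[[ 0.52  0.64 -0.57]
 [-0.02 -0.66 -0.75]
 [-0.85  0.4  -0.33]]
(array([ 1.075, -0.283, -0.91 ]), array([ 1.753, -1.414, -1.556]))
(array([ 1.075, -0.283, -0.91 ]), array([-0.3  ,  1.229, -1.117]))
```

jog_arm:
  plan: "0 0 0 -0.025 0.102 -0.093; 0 0 0 -0.025 0.102 -0.093; 0 0 0 -0.025 0.102 -0.093; 0 0 0 -0.025 0.102 -0.093; 0 0 0 -0.025 0.102 -0.093"

```text
time: 3.25
position: [0.451, -0.3667, 0.4117]
tool_rot: [0.78, 0.504, -0.285, 0.239]
contact_force: [0.3, 1.2, 0.0]
opening: 0.0881
```

```bash
python3 -c "
from h import *
s=log();print(s['time'],s['qpos'].round(3),s['position'].round(3),s['tool_rot'].round(3))"
```

```text
3.25 [-1.142  0.562  0.888  0.739  2.132  1.045] [ 0.451 -0.367  0.412] [ 0.78   0.504 -0.285  0.239]
```

jog_arm:
  plan: "0 0 0 -0.025 0.102 -0.093; 0 0 0 -0.025 0.102 -0.093; 0 0 0 -0.025 0.102 -0.093; 0 0 0 -0.025 0.102 -0.093; 0 0 0 -0.025 0.102 -0.093"

```text
time: 3.75
position: [0.4423, -0.375, 0.4081]
tool_rot: [0.663, 0.74, -0.08, 0.074]
contact_force: [1.0, -0.1, 0.8]
opening: 0.0883
```

```bash
python3 - <<'E'
from h import *
s=log();print(s['time'],s['qpos'].round(3),s['position'].round(3),s['tool_rot'].round(3))
from kin import *
b,L=fit(); print(b.cost); print(b.x[:18].reshape(6,3).round(4),b.x[18:])
print(res(b.x,L,0)[:6*len(L)].reshape(-1,6).round(4)/[10,10,10,1,1,1])
E
```

```text
3.75 [-1.07   0.987  0.44   1.349  2.752  1.439] [ 0.442 -0.375  0.408] [ 0.663  0.74  -0.08   0.074]
4.45982836949032e-06
[[ 1.900e-03  3.880e-02  2.005e-01]
 [-7.000e-04  3.880e-02  4.386e-01]
 [ 3.880e-02  3.880e-02  1.980e-01]
 [-7.000e-04  1.000e-04  1.980e-01]
 [-6.000e-04  1.000e-04  1.239e-01]
 [ 2.000e-04 -2.000e-04  1.239e-01]] [-9.57858035e-05 -1.57071568e+00  1.70311541e-04]
[[-1.0e-04  6.0e-05 -4.0e-05 -6.0e-04  7.0e-04  2.0e-04]
 [ 1.1e-04 -1.0e-04  7.0e-05  1.0e-04 -1.0e-04 -1.0e-04]
 [-5.0e-05 -5.0e-05  9.0e-05  1.0e-04 -2.0e-04 -1.0e-04]
 [ 5.0e-05  3.0e-05  0.0e+00 -0.0e+00 -2.0e-04 -1.0e-04]
 [ 1.0e-05  4.0e-05 -1.0e-04  1.0e-04 -1.0e-04 -1.0e-04]
 [-3.0e-05  5.0e-05 -2.0e-05  1.0e-04  0.0e+00 -2.0e-04]]
```

```bash
cat >> kin.py <<'E'
P=np.zeros(21);P[2]=.2005;P[4]=.1165;P[5]=.4386;P[6]=.0388;P[11]=.396;P[17]=.2478;P[19]=-np.pi/2
LO=np.array([-2.94,-.97,.19,-1.23,.02,-2.88]);HI=np.array([2.94,2.17,2.56,4.37,3.11,2.88])
def ik(tp,tr,q0=None,n=30):
    rng=np.random.default_rng(0); S=[]
    f=lambda q:np.r_[(fk(q,P)[0]-tp)*5,(fk(q,P)[1]*tr.inv()).as_rotvec()]
    for i in range(n):
        s=np.clip(q0,LO+1e-3,HI-1e-3) if (i==0 and q0 is not None) else rng.uniform(LO,HI)
        o=least_squares(f,s,bounds=(LO,HI),max_nfev=60)
        if o.cost<1e-8 and not any(np.abs(o.x-t).max()<.02 for t in S): S.append(o.x)
        if q0 is not None and S: break
    return S
C0=np.array([.5385,.0445]);YAW=np.radians(15.3)
ex=np.array([np.cos(YAW),np.sin(YAW),0]);ey=np.array([-np.sin(YAW),np.cos(YAW),0])
def W(x,y,z): return np.r_[C0,0]+ex*x+ey*y+[0,0,z]
E
python3 - <<'E'
from kin import *
for side in (-1,1):
  for dyaw in (-40,-20,0,20,40):
    for z in (1,-1):
      d=Ro.from_euler('z',dyaw,degrees=True).apply(-side*ey)
      S=ik(W(-.016,side*.118,.117),mk(d,[0,0,z]))
      print(side,dyaw,z,[s.round(2).tolist() for s in S])
E
```

```text
-1 -40 1 [[-0.8, 0.91, 1.66, 1.25, 1.77, -2.6]]
-1 -40 -1 [[-0.8, 0.91, 1.66, 1.25, 1.77, 0.54]]
-1 -20 1 [[-0.73, 1.01, 1.39, 1.06, 1.99, -2.51]]
-1 -20 -1 [[-0.73, 1.01, 1.39, 1.06, 1.99, 0.64]]
-1 0 1 [[-0.64, 1.12, 1.11, 0.91, 2.24, -2.47]]
-1 0 -1 [[-0.64, 1.12, 1.11, 0.91, 2.24, 0.67]]
-1 20 1 [[-0.53, 1.24, 0.84, 0.74, 2.49, -2.51]]
-1 20 -1 [[-0.53, 1.24, 0.84, 0.74, 2.49, 0.63]]
-1 40 1 [[-0.42, 1.34, 0.62, 0.45, 2.72, -2.72]]
-1 40 -1 [[-0.42, 1.34, 0.62, 0.45, 2.72, 0.42]]
1 -40 1 [[0.4, 1.14, 1.06, -1.0, 2.21, 2.4]]
1 -40 -1 [[0.4, 1.14, 1.06, -1.0, 2.21, -0.74]]
1 -20 1 [[0.48, 1.05, 1.28, -1.16, 1.97, 2.42]]
1 -20 -1 [[0.48, 1.05, 1.28, -1.16, 1.97, -0.72]]
1 0 1 []
1 0 -1 []
1 20 1 []
1 20 -1 []
1 40 1 [[0.51, 0.8, 2.04, 4.28, 1.44, 2.87]]
1 40 -1 [[0.51, 0.8, 2.04, 4.28, 1.44, -0.27]]
```

```bash
python3 - <<'E'
from h import *
from kin import *
d=np.load('top0.npy'); C=cloud('top',d)
for pix in [(411,298),(137,288)]:
    print(C[pix[1]-6:pix[1]+6,pix[0]-6:pix[0]+6,2].round(4)[::4,::4])
z=np.median(C[285:310,400:425,2])
cor=onz('top',np.array([(434,246),(466,308),(388,349),(356,286)],float),z)
print(cor.round(3)); rel=cor-np.r_[C0,0]; print('riser frame',np.c_[rel@ex,rel@ey].round(3))
E
```

```text
[[0.0209 0.0203 0.0165]
 [0.0175 0.0205 0.0179]
 [0.0199 0.0223 0.0213]]
[[0.0185 0.0182 0.0168]
 [0.0197 0.0196 0.0176]
 [0.0154 0.0179 0.0195]]
[[ 0.568 -0.321  0.019]
 [ 0.434 -0.382  0.019]
 [ 0.351 -0.209  0.019]
 [ 0.484 -0.146  0.019]]
riser frame [[-0.068 -0.36 ]
 [-0.213 -0.384]
 [-0.247 -0.195]
 [-0.103 -0.17 ]]
```

```bash
cat >> kin.py <<'E'
def cur():
    from h import log
    s=log(); return np.array(s['position']),Ro.from_quat(s['tool_rot']),s
def plan(tp,tr,rowmm=45,rowdeg=8):
    p,R,s=cur(); d,a=(tr.inv().apply(np.array(tp)-p)/.08),(R.inv()*tr).as_rotvec()/np.radians(60)
    na=max(1,int(np.ceil(np.linalg.norm(a)*60/rowdeg))); nd=max(1,int(np.ceil(np.linalg.norm(d)*80/rowmm)))
    rel=p-np.r_[C0,0]
    print('t',round(float(s['time']),2),'riser-frame TCP',(rel@ex).round(4),(rel@ey).round(4),p[2].round(4),'F',s['contact_force'].round(1),'open',round(float(s['opening']),4),'q',s['qpos'].round(2))
    print('ROT first: total',a.round(3),'rows',na,'each',(a/na).round(3)); print('then SHIFT (after rot): total',d.round(3),'rows',nd,'each',(d/nd).round(3))
E
python3 - <<'E'
from kin import *
for s in (1,-1):
  for y,z in ((.1,.2),(.097,.114),(-.019,.114)): print(s,y,[q.round(2).tolist() for q in ik(W(-.016,y,z),mk([0,0,-1],s*ex))])
for s in (1,-1): print(s); plan(W(-.016,.1,.25),mk([0,0,-1],s*ex))
E
```

```text
1 0.1 [[0.04, 0.33, 1.58, -0.0, 1.23, -0.23]]
1 0.097 [[0.03, 0.43, 1.68, -0.0, 1.03, -0.23]]
1 -0.019 [[-0.18, 0.46, 1.64, -0.0, 1.04, -0.45]]
-1 0.1 []
-1 0.097 []
-1 -0.019 [[-0.18, 0.46, 1.64, -0.0, 1.04, 2.69]]
1
t 3.75 riser-frame TCP -0.2034 -0.3792 0.4081 F [ 1.  -0.1  0.8] open 0.0883 q [-1.07  0.99  0.44  1.35  2.75  1.44]
ROT first: total [-1.379 -0.951 -1.089] rows 15 each [-0.092 -0.063 -0.073]
then SHIFT (after rot): total [1.976 5.99  2.343] rows 12 each [0.165 0.499 0.195]
-1
t 3.75 riser-frame TCP -0.2034 -0.3792 0.4081 F [ 1.  -0.1  0.8] open 0.0883 q [-1.07  0.99  0.44  1.35  2.75  1.44]
ROT first: total [ 1.11  -1.046  0.913] rows 14 each [ 0.079 -0.075  0.065]
then SHIFT (after rot): total [ 1.976 -5.99  -2.343] rows 12 each [ 0.165 -0.499 -0.195]
```

jog_arm:
  plan: "0 0 0 -0.092 -0.063 -0.073; 0 0 0 -0.092 -0.063 -0.073; 0 0 0 -0.092 -0.063 -0.073; 0 0 0 -0.092 -0.063 -0.073; 0 0 0 -0.092 -0.063 -0.073"

```text
time: 4.25
position: [0.4364, -0.3767, 0.3966]
tool_rot: [0.505, 0.816, -0.025, 0.28]
contact_force: [0.6, -0.5, -0.7]
opening: 0.0882
```

jog_arm:
  plan: "0 0 0 -0.092 -0.063 -0.073; 0 0 0 -0.092 -0.063 -0.073; 0 0 0 -0.092 -0.063 -0.073; 0 0 0 -0.092 -0.063 -0.073; 0 0 0 -0.092 -0.063 -0.073"

```text
time: 4.75
position: [0.4331, -0.3809, 0.3921]
tool_rot: [0.305, 0.826, 0.028, 0.473]
contact_force: [-0.8, -0.5, -0.3]
opening: 0.0883
```

jog_arm:
  plan: "0 0 0 -0.092 -0.063 -0.073; 0 0 0 -0.092 -0.063 -0.073; 0 0 0 -0.092 -0.063 -0.073; 0 0 0 -0.092 -0.063 -0.073; 0 0 0 -0.092 -0.063 -0.073"

```text
time: 5.25
position: [0.4265, -0.386, 0.3897]
tool_rot: [0.011, 0.748, 0.092, 0.658]
contact_force: [-0.4, -0.7, 0.2]
opening: 0.0884
```

```bash
python3 -c "
from kin import *
plan(W(-.016,.1,.25),mk([0,0,-1],ex))"
```

```text
t 5.25 riser-frame TCP -0.2216 -0.3857 0.3897 F [-0.4 -0.7  0.2] open 0.0884 q [-0.93  0.51  0.84 -0.03  1.98 -1.05]
ROT first: total [-0.144 -0.102 -0.154] rows 2 each [-0.072 -0.051 -0.077]
then SHIFT (after rot): total [1.747 6.071 2.57 ] rows 13 each [0.134 0.467 0.198]
```

jog_arm:
  plan: "0 0 0 -0.072 -0.051 -0.077; 0 0 0 -0.072 -0.051 -0.077; 0.134 0.467 0.198 0 0 0; 0.134 0.467 0.198 0 0 0; 0.134 0.467 0.198 0 0 0"

```text
time: 5.75
position: [0.4316, -0.2692, 0.3546]
tool_rot: [-0.104, 0.701, 0.096, 0.699]
contact_force: [1.0, -0.3, 1.3]
opening: 0.0879
```

jog_arm:
  plan: "0.134 0.467 0.198 0 0 0; 0.134 0.467 0.198 0 0 0; 0.134 0.467 0.198 0 0 0; 0.134 0.467 0.198 0 0 0; 0.134 0.467 0.198 0 0 0"

```text
time: 6.25
position: [0.4473, -0.066, 0.2939]
tool_rot: [-0.109, 0.705, 0.1, 0.694]
contact_force: [1.8, -0.7, 0.2]
opening: 0.0884
```

jog_arm:
  plan: "0.134 0.467 0.198 0 0 0; 0.134 0.467 0.198 0 0 0; 0.134 0.467 0.198 0 0 0; 0.134 0.467 0.198 0 0 0; 0.134 0.467 0.198 0 0 0"

```text
time: 6.75
position: [0.4625, 0.1359, 0.2322]
tool_rot: [-0.117, 0.707, 0.103, 0.689]
contact_force: [1.4, -0.4, -0.2]
opening: 0.088
```

```bash
python3 -c "
from kin import *
plan(W(-.016,.1,.2),mk([0,0,-1],ex))"
```

```text
t 6.75 riser-frame TCP -0.0492 0.1083 0.2322 F [ 1.4 -0.4 -0.2] open 0.088 q [ 0.05  0.24  1.61 -0.02  1.31 -0.25]
ROT first: total [ 0.043 -0.027  0.015] rows 1 each [ 0.043 -0.027  0.015]
then SHIFT (after rot): total [ 0.402 -0.103  0.415] rows 2 each [ 0.201 -0.052  0.208]
```

jog_arm:
  plan: "0 0 0 0.043 -0.027 0.015; 0.2 -0.05 0.21 0 0 0; 0.2 -0.05 0.21 0 0 0; 0.4 -0.03 0 0 0 0; 0 0 0 0 0 0"

```text
time: 7.25
position: [0.4963, 0.131, 0.1637]
tool_rot: [-0.102, 0.702, 0.098, 0.698]
contact_force: [-0.1, -0.0, -0.0]
opening: 0.0885
```

```bash
python3 -c "
from kin import *
plan(W(-.016,.096,.114),mk([0,0,-1],ex))"
```

```text
t 7.25 riser-frame TCP -0.0179 0.0946 0.1637 F [-0.1 -0.  -0. ] open 0.0885 q [ 0.03  0.36  1.63 -0.01  1.15 -0.25]
ROT first: total [ 0.016 -0.006  0.004] rows 1 each [ 0.016 -0.006  0.004]
then SHIFT (after rot): total [0.622 0.017 0.024] rows 2 each [0.311 0.009 0.012]
```

jog_arm:
  plan: "0.3 0.01 0.02 0.016 -0.006 0.004; 0.31 0.01 0 0 0 0; 0 0 0 0 0 0"

```text
time: 7.55
position: [0.4983, 0.1287, 0.1173]
tool_rot: [-0.095, 0.7, 0.094, 0.702]
contact_force: [-0.6, 1.2, 0.4]
opening: 0.0881
```

jog_arm:
  plan: "0 -0.12 0 0 0 0; 0 -0.12 0 0 0 0; 0 -0.12 0 0 0 0; 0 -0.12 0 0 0 0; 0 0 0 0 0 0"

```text
time: 8.05
position: [0.5115, 0.0862, 0.1237]
tool_rot: [-0.096, 0.697, 0.093, 0.704]
contact_force: [-0.2, 1.1, 0.7]
opening: 0.0881
```

```bash
python3 -c "
from kin import *
plan(W(-.016,-.019,.114),mk([0,0,-1],ex))"
```

```text
t 8.05 riser-frame TCP -0.0151 0.0474 0.1237 F [-0.2  1.1  0.7] open 0.0881 q [-0.06  0.42  1.67 -0.    1.04 -0.33]
ROT first: total [0.002 0.008 0.006] rows 1 each [0.002 0.008 0.006]
then SHIFT (after rot): total [ 0.121 -0.83  -0.012] rows 2 each [ 0.06  -0.415 -0.006]
```

```bash
cat >> h.py <<'E'
def plate(z=.124,n='top',near=(.53,.04)):
    from kin import C0,ex,ey
    r.snapshot(n); im=None
    for p,(c,w,h,a) in measure(n,z,near=near):
        d=np.r_[c-C0,0]; print('plate p',p,'riser frame',(d@ex).round(4),(d@ey).round(4),'dims',w,h,'ang',a,'rel',round(a-15.3,2))
E
python3 - <<'E'
from h import *
im,_=r.snapshot('top'); plate(); im2,_=r.snapshot('side')
a=cv2.resize(im[160:340,180:360],(400,400)); b=cv2.resize(im2[130:310,220:400],(400,400)); cv2.imwrite('pics/push1.png',np.hstack([a,b])[...,::-1])
E
```

```text
plate p 0.73 riser frame -0.0084 -0.034 dims 0.1493 0.1011 ang 16.06 rel 0.76
```

View pics/push1.png

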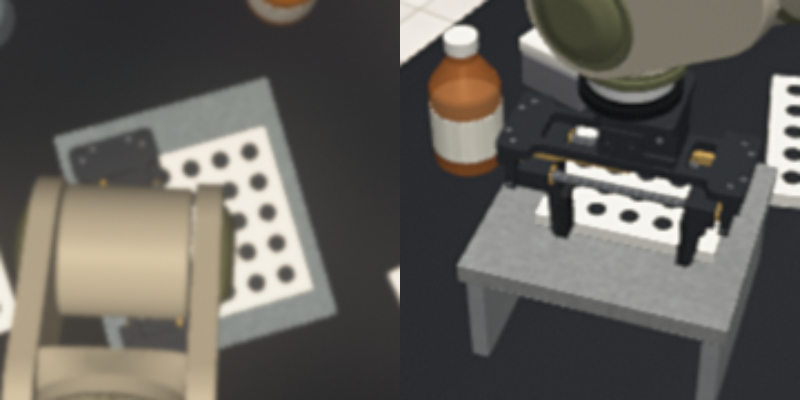

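The plate is square to the riser and moving cleanly, with the two fingers against its +y′ edge. The tips have crept up to plate-top height, so I'll back off, lower and continue.

jog_arm:
  plan: "0 0.06 0 0 0 0; 0.13 0 0 0 0 0; 0 0 0 0 0 0"

```text
time: 8.55
position: [0.509, 0.0937, 0.1117]
tool_rot: [-0.097, 0.698, 0.094, 0.703]
contact_force: [-0.5, -0.3, -1.4]
opening: 0.0886
```

jog_arm:
  plan: "0.01 -0.12 0 0 0 0; 0.02 -0.12 0 0 0 0; 0.02 -0.12 0 0 0 0; 0 0 0 0 0 0"

```text
time: 8.95
position: [0.5163, 0.07, 0.1113]
tool_rot: [-0.092, 0.698, 0.098, 0.703]
contact_force: [-0.1, -0.3, -0.3]
opening: 0.0884
```

```bash
python3 -c "
from kin import *
plan(W(-.012,-.018,.115),mk([0,0,-1],ex))"
```

```text
t 8.95 riser-frame TCP -0.0147 0.0305 0.1113 F [-0.1 -0.3 -0.3] open 0.0884 q [-0.1   0.44  1.68  0.01  1.02 -0.37]
ROT first: total [ 0.001  0.008 -0.007] rows 1 each [ 0.001  0.008 -0.007]
then SHIFT (after rot): total [-0.046 -0.606  0.034] rows 2 each [-0.023 -0.303  0.017]
```

jog_arm:
  plan: "-0.03 -0.12 0 0 0 0; 0 -0.12 0 0 0 0; 0 -0.12 0 0 0 0; 0 -0.1 0 0 0 0; 0 0 0 0 0 0"

```text
time: 9.45
position: [0.5273, 0.0298, 0.1134]
tool_rot: [-0.091, 0.698, 0.097, 0.703]
contact_force: [-0.4, -0.0, -0.1]
opening: 0.0881
```

```bash
python3 -c "
from kin import *
from h import plate
plan(W(-.012,-.018,.115),mk([0,0,-1],ex)); plate()"
```

```text
t 9.45 riser-frame TCP -0.0147 -0.0112 0.1134 F [-0.4 -0.  -0.1] open 0.0881 q [-0.17  0.45  1.65  0.01  1.03 -0.44]
ROT first: total [ 0.001  0.008 -0.007] rows 1 each [ 0.001  0.008 -0.007]
then SHIFT (after rot): total [-0.02  -0.085  0.033] rows 1 each [-0.02  -0.085  0.033]
plate p 0.79 riser frame -0.0072 -0.0969 dims 0.1478 0.0923 ang 14.81 rel -0.49
```

jog_arm:
  plan: "0 -0.06 0 0 0 0; 0 0 0 0 0 0; 0 0.15 0 0 0 0; 0 0.2 0 0 0 0; 0 0 0 0 0 0"

```text
time: 10.05
position: [0.5197, 0.0555, 0.1131]
tool_rot: [-0.092, 0.699, 0.098, 0.703]
contact_force: [0.3, -0.5, -0.1]
opening: 0.088
```

jog_arm:
  plan: "-0.5 0 0 0 0 0; -0.5 0 0 0 0 0; -0.5 0.2 0 0 0 0; -0.5 0.2 0 0 0 0; -0.5 0 0 0 0 0"

```text
time: 10.55
position: [0.507, 0.0882, 0.3157]
tool_rot: [-0.092, 0.702, 0.1, 0.699]
contact_force: [0.7, -0.1, 0.0]
opening: 0.0885
```

```bash
python3 - <<'E'
from kin import *
from h import plate
tr=mk(ey,[0,0,1])
for z in (1,-1):
  for T in (W(0,-.2,.118),W(0,-.106,.118),W(0,-.16,.24)): print(z,[q.round(2).tolist() for q in ik(T,mk(ey,[0,0,z]))])
  plan(W(0,-.2,.3),mk(ey,[0,0,z])); 
plate()
E
```

```text
1 [[-0.69, 1.27, 0.78, 1.0, 2.38, -2.29]]
1 [[-0.61, 1.13, 1.09, 0.95, 2.23, -2.44]]
1 [[-0.65, 1.02, 0.94, 1.1, 2.4, -2.18]]
t 10.55 riser-frame TCP -0.0188 0.0505 0.3157 F [ 0.7 -0.1  0. ] open 0.0885 q [-0.06  0.25  1.38  0.01  1.52 -0.33]
ROT first: total [-1.158 -1.152  1.141] rows 15 each [-0.077 -0.077  0.076]
then SHIFT (after rot): total [-3.131 -0.235 -0.196] rows 6 each [-0.522 -0.039 -0.033]
-1 [[-0.69, 1.27, 0.78, 1.0, 2.38, 0.85]]
-1 [[-0.61, 1.13, 1.09, 0.95, 2.23, 0.7]]
-1 [[-0.65, 1.02, 0.94, 1.1, 2.4, 0.97]]
t 10.55 riser-frame TCP -0.0188 0.0505 0.3157 F [ 0.7 -0.1  0. ] open 0.0885 q [-0.06  0.25  1.38  0.01  1.52 -0.33]
ROT first: total [1.161 1.142 1.152] rows 15 each [0.077 0.076 0.077]
then SHIFT (after rot): total [-3.131  0.235  0.196] rows 6 each [-0.522  0.039  0.033]
plate p 0.78 riser frame -0.008 -0.0868 dims 0.1506 0.1203 ang 15.09 rel -0.21
plate p 0.21 riser frame -0.0003 -0.0399 dims 0.218 0.1164 ang 15.59 rel 0.29
```

jog_arm:
  plan: "-0.1 -0.52 0.03 0 0 0; -0.1 -0.52 0.03 0 0 0; -0.1 -0.52 0.03 0 0 0; -0.1 -0.52 0.03 0 0 0; -0.1 -0.52 0.03 0 0 0"

```text
time: 11.15
position: [0.5774, -0.1107, 0.3562]
tool_rot: [-0.096, 0.699, 0.103, 0.701]
contact_force: [0.5, 0.2, 0.1]
opening: 0.088
```

jog_arm:
  plan: "0 -0.52 0.03 0 0 0; 0 0 0 0.077 0.076 0.077; 0 0 0 0.077 0.076 0.077; 0 0 0 0.077 0.076 0.077; 0 0 0 0.077 0.076 0.077"

```text
time: 11.65
position: [0.5914, -0.1551, 0.3534]
tool_rot: [0.122, 0.818, 0.082, 0.557]
contact_force: [0.9, 0.6, 1.0]
opening: 0.0881
```

jog_arm:
  plan: "0 0 0 0.077 0.076 0.077; 0 0 0 0.077 0.076 0.077; 0 0 0 0.077 0.076 0.077; 0 0 0 0.077 0.076 0.077; 0 0 0 0.077 0.076 0.077"

```text
time: 12.15
position: [0.593, -0.1544, 0.3475]
tool_rot: [0.368, 0.871, 0.049, 0.322]
contact_force: [-0.0, 1.2, -0.8]
opening: 0.0883
```

jog_arm:
  plan: "0 0 0 0.077 0.076 0.077; 0 0 0 0.077 0.076 0.077; 0 0 0 0.077 0.076 0.077; 0 0 0 0.077 0.076 0.077; 0 0 0 0.077 0.076 0.077"

```text
time: 12.65
position: [0.5955, -0.1534, 0.341]
tool_rot: [0.579, 0.815, 0.007, 0.033]
contact_force: [0.7, -0.7, 0.6]
opening: 0.0882
```

```bash
python3 -c "
from kin import *
plan(W(0,-.2,.25),mk(ey,[0,0,-1]))"
```

```text
t 12.65 riser-frame TCP 0.0027 -0.206 0.341 F [ 0.7 -0.7  0.6] open 0.0882 q [-0.67  1.04  0.62  1.36  2.56  1.3 ]
ROT first: total [0.05  0.042 0.065] rows 1 each [0.05  0.042 0.065]
then SHIFT (after rot): total [ 0.075 -0.034  1.137] rows 3 each [ 0.025 -0.011  0.379]
```

jog_arm:
  plan: "0 0 0 0.05 0.042 0.065; 0.03 -0.01 0.5 0 0 0; 0.03 -0.01 0.5 0 0 0; 0.02 0 0.5 0 0 0; 0 0 0.5 0 0 0"

```text
time: 13.15
position: [0.5901, -0.1461, 0.1751]
tool_rot: [0.611, 0.792, -0.002, -0.005]
contact_force: [0.2, 0.2, 0.1]
opening: 0.0884
```

```bash
python3 -c "
from kin import *
plan(W(0,-.19,.118),mk(ey,[0,0,-1]))"
```

```text
t 13.15 riser-frame TCP -0.0005 -0.1974 0.1751 F [0.2 0.2 0.1] open 0.0884 q [-0.69  1.17  0.83  1.06  2.4   0.93]
ROT first: total [-0.009 -0.006 -0.009] rows 1 each [-0.009 -0.006 -0.009]
then SHIFT (after rot): total [0.093 0.007 0.714] rows 2 each [0.046 0.003 0.357]
```

jog_arm:
  plan: "0.05 0 0.36 -0.009 -0.006 -0.009; 0.05 0 0.36 0 0 0; 0 0 0 0 0 0"

```text
time: 13.45
position: [0.5859, -0.1354, 0.1076]
tool_rot: [0.607, 0.795, -0.001, -0.007]
contact_force: [-0.5, -0.4, -0.5]
opening: 0.0881
```

```bash
python3 - <<'E'
from kin import *
from h import *
plan(W(0,-.106,.118),mk(ey,[0,0,-1]))
im2,_=r.snapshot('side'); im,_=r.snapshot('top')
a=cv2.resize(im[180:360,230:410],(400,400)); b=cv2.resize(im2[100:310,220:430],(400,400)); cv2.imwrite('pics/app.png',np.hstack([a,b])[...,::-1])
E
```

```text
t 13.45 riser-frame TCP -0.0017 -0.1861 0.1076 F [-0.5 -0.4 -0.5] open 0.0881 q [-0.68  1.26  0.84  0.98  2.36  0.81]
ROT first: total [-0.011 -0.01  -0.001] rows 1 each [-0.011 -0.01  -0.001]
then SHIFT (after rot): total [ 1.001  0.022 -0.13 ] rows 2 each [ 0.501  0.011 -0.065]
```

View pics/app.png

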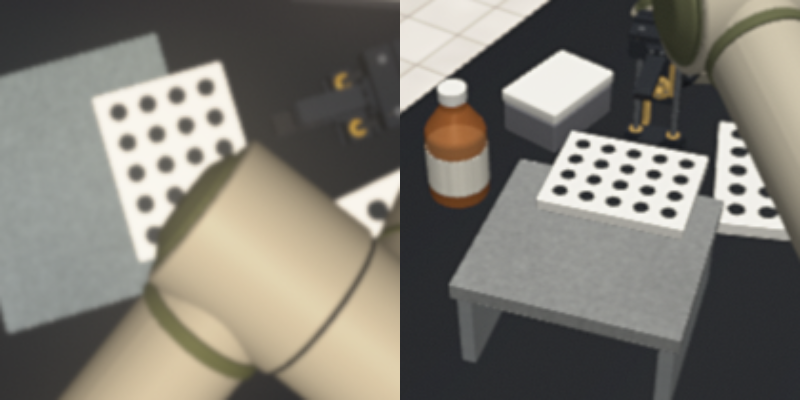

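The plate's outer edge overhangs the −y′ side, and the gripper is level with it and pointed at it. I move in.

jog_arm:
  plan: "0.1 0.02 -0.13 -0.011 -0.01 0; 0.25 0 0 0 0 0; 0.25 0 0 0 0 0; 0.25 0 0 0 0 0; 0 0 0 0 0 0"

```text
time: 14.05
position: [0.5722, -0.0707, 0.1312]
tool_rot: [0.608, 0.794, 0.001, 0.012]
contact_force: [0.1, -0.2, 1.0]
opening: 0.0879
```

```bash
python3 -c "
from kin import *
plan(W(0,-.106,.118),mk(ey,[0,0,-1]))"
```

```text
t 14.05 riser-frame TCP 0.0021 -0.12 0.1312 F [ 0.1 -0.2  1. ] open 0.0879 q [-0.62  1.12  1.06  0.95  2.24  0.72]
ROT first: total [ 0.015  0.017 -0.003] rows 1 each [ 0.015  0.017 -0.003]
then SHIFT (after rot): total [ 0.175 -0.026  0.165] rows 1 each [ 0.175 -0.026  0.165]
```

jog_arm:
  plan: "0.08 -0.02 0.08 0.015 0.017 0; 0.08 0 0.08 0 0 0; 0 0 0 0 0 0"

```text
time: 14.35
position: [0.5682, -0.0601, 0.1196]
tool_rot: [0.609, 0.793, 0.0, 0.002]
contact_force: [0.1, -0.2, -0.9]
opening: 0.088
```

```bash
python3 -c "
from kin import *
plan(W(0,-.106,.118),mk(ey,[0,0,-1]))"
```

```text
t 14.35 riser-frame TCP 0.001 -0.1087 0.1196 F [ 0.1 -0.2 -0.9] open 0.088 q [-0.61  1.12  1.09  0.95  2.23  0.7 ]
ROT first: total [ 0.002  0.003 -0.005] rows 1 each [ 0.002  0.003 -0.005]
then SHIFT (after rot): total [ 0.034 -0.013  0.02 ] rows 1 each [ 0.034 -0.013  0.02 ]
```

jog_arm:
  plan: "0.03 -0.01 0.02 0.002 0.003 -0.005; 0 0 0 0 0 0; 0 0 0 0 0 0"

```text
time: 14.65
position: [0.5669, -0.0588, 0.1174]
tool_rot: [0.607, 0.795, 0.0, -0.0]
contact_force: [1.1, -0.7, -0.1]
opening: 0.0883
```

jog_arm:
  plan: "0 0 0 0 0 0; 0 0 0 0 0 0; 0 0 0 0 0 0; 0 0 0 0 0 0; 0 0 0 0 0 0"
  grip: 0

```text
time: 15.15
position: [0.567, -0.0593, 0.1175]
tool_rot: [0.607, 0.795, 0.0, -0.0]
contact_force: [-0.4, 0.6, -0.7]
opening: 0.0504
```

jog_arm:
  plan: "0 0 0 0 0 0; 0 0 0 0 0 0; 0 0 0 0 0 0; 0 0 0 0 0 0; 0 0 0 0 0 0"

```text
time: 15.65
position: [0.5671, -0.0593, 0.1175]
tool_rot: [0.607, 0.795, 0.0, 0.0]
contact_force: [0.5, -0.1, -1.2]
opening: 0.0139
```

```bash
python3 -c "
from kin import *
plan(W(0,-.13,.22),mk(ey,[0,0,-1]))"
```

```text
t 15.65 riser-frame TCP 0.0002 -0.1076 0.1175 F [ 0.5 -0.1 -1.2] open 0.0139 q [-0.61  1.13  1.09  0.94  2.23  0.7 ]
ROT first: total [ 0.    -0.    -0.001] rows 1 each [ 0.    -0.    -0.001]
then SHIFT (after rot): total [-0.28  -0.002 -1.282] rows 3 each [-0.093 -0.001 -0.427]
```

jog_arm:
  plan: "0 0 -0.1 0 0 0; 0 0 -0.25 0 0 0; 0 0 -0.3 0 0 0; 0 0 -0.3 0 0 0; 0 0 -0.3 0 0 0"

```text
time: 16.15
position: [0.5667, -0.0589, 0.219]
tool_rot: [0.607, 0.794, -0.001, -0.003]
contact_force: [0.3, 0.7, -1.6]
opening: 0.014
```

jog_arm:
  plan: "0 0 -0.1 0 0 0; 0 0 0 0 0 0; 0 0 0 0 0 0"

```text
time: 16.45
position: [0.5668, -0.0589, 0.2295]
tool_rot: [0.607, 0.795, -0.001, -0.0]
contact_force: [0.5, -0.1, -1.7]
opening: 0.0137
```

```bash
python3 -c "
from kin import *
from h import plate
plan(W(0,-.107,.22),mk(ey,[0,0,-1])); plate(.227)
print(ik(W(0,-.107,.22),mk(ey,[0,0,1])))"
```

```text
t 16.45 riser-frame TCP -0.0 -0.1072 0.2295 F [ 0.5 -0.1 -1.7] open 0.0137 q [-0.61  0.96  1.11  1.05  2.31  0.87]
ROT first: total [-0.002  0.001 -0.001] rows 1 each [-0.002  0.001 -0.001]
then SHIFT (after rot): total [0.002 0.    0.118] rows 1 each [0.002 0.    0.118]
plate p 0.86 riser frame -0.0073 -0.0877 dims 0.1521 0.1232 ang 14.95 rel -0.35
[array([-0.607688  ,  0.9727271 ,  1.10890252,  1.04140806,  2.30420015,
       -2.28909189])]
```

jog_arm:
  plan: "0 0 0 -0.08 0 0; 0 0 0 -0.14 0 0; 0 0 0 -0.14 0 0; 0 0 0 -0.14 0 0; 0 0 0 -0.14 0 0"

```text
time: 17.05
position: [0.5665, -0.0587, 0.2242]
tool_rot: [0.573, 0.748, 0.267, 0.201]
contact_force: [-0.2, 0.5, -2.8]
opening: 0.0141
```

jog_arm:
  plan: "0 0 0 -0.14 0 0; 0 0 0 -0.14 0 0; 0 0 0 -0.14 0 0; 0 0 0 -0.14 0 0; 0 0 0 -0.14 0 0"

```text
time: 17.55
position: [0.5661, -0.0585, 0.2189]
tool_rot: [0.462, 0.597, 0.524, 0.395]
contact_force: [0.3, -0.2, -1.4]
opening: 0.0138
```

jog_arm:
  plan: "0 0 0 -0.14 0 0; 0 0 0 -0.14 0 0; 0 0 0 -0.14 0 0; 0 0 0 -0.14 0 0; 0 0 0 -0.14 0 0"

```text
time: 18.05
position: [0.5657, -0.0583, 0.2137]
tool_rot: [0.287, 0.361, 0.707, 0.536]
contact_force: [-0.6, -0.0, -1.5]
opening: 0.0141
```

jog_arm:
  plan: "0 0 0 -0.14 0 0; 0 0 0 -0.14 0 0; 0 0 0 -0.14 0 0; 0 0 0 -0.14 0 0; 0 0 0 0 0 0"

```text
time: 18.55
position: [0.5653, -0.058, 0.2087]
tool_rot: [0.119, 0.134, 0.782, 0.596]
contact_force: [0.3, -0.2, -1.2]
opening: 0.014
```

```bash
python3 -c "
from kin import *
plan(W(0,-.107,.22),mk(ey,[0,0,1]))"
```

```text
t 18.55 riser-frame TCP -0.0012 -0.106 0.2087 F [ 0.3 -0.2 -1.2] open 0.014 q [-0.61  0.99  1.13  1.04  2.3  -1.95]
ROT first: total [-0.343  0.025 -0.001] rows 3 each [-0.114  0.008 -0.   ]
then SHIFT (after rot): total [-0.013 -0.014  0.142] rows 1 each [-0.013 -0.014  0.142]
```

jog_arm:
  plan: "0 0 0 -0.13 0.008 0; 0 0 0 -0.13 0.008 0; 0 0 0 -0.12 0.008 0; 0 0 0 0 0 0"

```text
time: 18.95
position: [0.5651, -0.0579, 0.2058]
tool_rot: [-0.008, -0.014, 0.795, 0.606]
contact_force: [0.2, -0.3, -2.3]
opening: 0.0136
```

```bash
python3 - <<'E'
from kin import *
from h import *
plan(W(0,-.107,.14),mk(ey,[0,0,1])); plate(.21)
im2,_=r.snapshot('side'); im,_=r.snapshot('top')
a=cv2.resize(im[180:360,230:410],(400,400)); b=cv2.resize(im2[100:310,220:430],(400,400)); cv2.imwrite('pics/flip.png',np.hstack([a,b])[...,::-1])
E
```

```text
t 18.95 riser-frame TCP -0.0014 -0.1058 0.2058 F [ 0.2 -0.3 -2.3] open 0.0136 q [-0.61  0.99  1.12  1.02  2.29 -2.35]
ROT first: total [ 0.03   0.004 -0.001] rows 1 each [ 0.03   0.004 -0.001]
then SHIFT (after rot): total [-0.016 -0.017 -0.823] rows 2 each [-0.008 -0.009 -0.412]
plate p 0.56 riser frame 0.011 -0.0852 dims 0.1515 0.1212 ang 14.61 rel -0.69
```

View pics/flip.png

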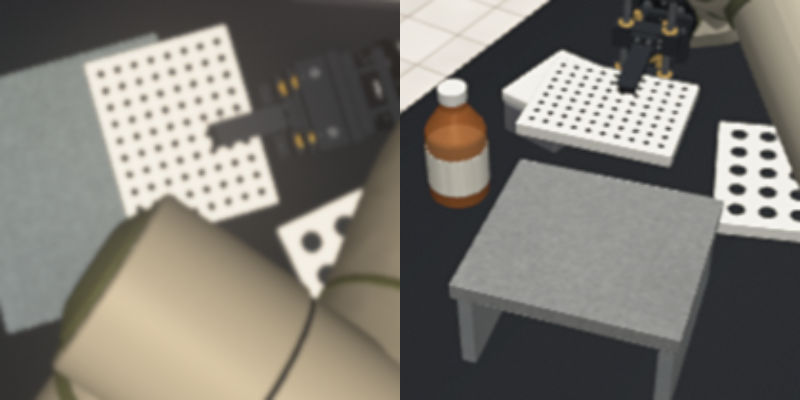

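The small wells are up and the plate is held level above the riser. I lower it gently.

jog_arm:
  plan: "-0.01 -0.01 -0.2 0.03 0.004 0; 0 0 -0.2 0 0 0; 0 0 -0.2 0 0 0; 0 0 -0.15 0 0 0; 0 0 0 0 0 0"

```text
time: 19.65
position: [0.5659, -0.0581, 0.139]
tool_rot: [0.004, 0.004, 0.795, 0.607]
contact_force: [0.2, 0.2, -1.6]
opening: 0.0141
```

```bash
python3 -c "
from kin import *
plan(W(0,-.107,.1175),mk(ey,[0,0,1]))"
```

```text
t 19.65 riser-frame TCP -0.0007 -0.1062 0.139 F [ 0.2  0.2 -1.6] open 0.0141 q [-0.61  1.09  1.11  0.96  2.24 -2.41]
ROT first: total [-0.011  0.001 -0.   ] rows 1 each [-0.011  0.001 -0.   ]
then SHIFT (after rot): total [-0.01  -0.008 -0.268] rows 1 each [-0.01  -0.008 -0.268]
```

jog_arm:
  plan: "0 0 -0.08 -0.011 0 0; 0 0 -0.07 0 0 0; 0 0 -0.05 0 0 0; 0 0 0 0 0 0"

```text
time: 20.05
position: [0.566, -0.0582, 0.1218]
tool_rot: [0.0, -0.001, 0.795, 0.607]
contact_force: [0.6, -0.1, -1.5]
opening: 0.0135
```

```bash
python3 -c "
from kin import *
plan(W(0,-.107,.1175),mk(ey,[0,0,1]))"
```

```text
t 20.05 riser-frame TCP -0.0006 -0.1063 0.1218 F [ 0.6 -0.1 -1.5] open 0.0135 q [-0.61  1.12  1.1   0.95  2.23 -2.44]
ROT first: total [ 0.001  0.001 -0.   ] rows 1 each [ 0.001  0.001 -0.   ]
then SHIFT (after rot): total [-0.009 -0.008 -0.054] rows 1 each [-0.009 -0.008 -0.054]
```

jog_arm:
  plan: "0 0 -0.03 0 0 0; 0 0 -0.015 0 0 0; 0 0 0 0 0 0"

```text
time: 20.35
position: [0.5661, -0.0583, 0.1186]
tool_rot: [-0.001, -0.001, 0.795, 0.607]
contact_force: [0.5, -0.2, -2.4]
opening: 0.0139
```

jog_arm:
  plan: "0 0 -0.01 0 0 0; 0 0 0 0 0 0"

```text
time: 20.55
position: [0.5662, -0.0583, 0.118]
tool_rot: [-0.001, -0.001, 0.795, 0.607]
contact_force: [0.1, 0.2, -2.2]
opening: 0.0139
```

jog_arm:
  plan: "0 0 -0.01 0 0 0; 0 0 0 0 0 0"

```text
time: 20.75
position: [0.5662, -0.0584, 0.1173]
tool_rot: [-0.001, -0.001, 0.795, 0.607]
contact_force: [-0.6, -0.5, -1.8]
opening: 0.0135
```

jog_arm:
  plan: "0 0 -0.008 0 0 0; 0 0 0 0 0 0"

```text
time: 20.95
position: [0.5663, -0.0584, 0.1172]
tool_rot: [-0.001, -0.001, 0.795, 0.606]
contact_force: [0.5, 0.2, -1.0]
opening: 0.014
```

jog_arm:
  plan: "0 0 -0.008 0 0 0; 0 0 0 0 0 0"

```text
time: 21.15
position: [0.5663, -0.0584, 0.1171]
tool_rot: [-0.001, -0.002, 0.795, 0.606]
contact_force: [-0.3, 0.5, -0.5]
opening: 0.0139
```

```bash
python3 -c "
from kin import *
plan(W(0,-.107,.1165),mk(ey,[0,0,1]))"
```

```text
t 21.15 riser-frame TCP -0.0003 -0.1066 0.1171 F [-0.3  0.5 -0.5] open 0.0139 q [-0.61  1.13  1.1   0.94  2.23 -2.45]
ROT first: total [ 0.004  0.001 -0.001] rows 1 each [ 0.004  0.001 -0.001]
then SHIFT (after rot): total [-0.005 -0.004 -0.007] rows 1 each [-0.005 -0.004 -0.007]
```

The plate touches down: the load on the wrist goes to about zero and z stops falling. One more small step, then I open gently.

jog_arm:
  plan: "0 0 -0.008 0.004 0 0; 0 0 0 0 0 0"

```text
time: 21.35
position: [0.5663, -0.0585, 0.1171]
tool_rot: [0.0, -0.001, 0.795, 0.606]
contact_force: [-0.7, 0.7, 1.0]
opening: 0.0139
```

jog_arm:
  plan: "0 0 0 0 0 0; 0 0 0 0 0 0; 0 0 0 0 0 0"
  grip: 0.3

```text
time: 21.65
position: [0.5663, -0.0584, 0.1165]
tool_rot: [0.0, -0.0, 0.795, 0.606]
contact_force: [-0.7, -0.3, 0.0]
opening: 0.0264
```

jog_arm:
  plan: "0 0 0 0 0 0; 0 0 0 0 0 0; 0 0 0 0 0 0; 0 0 0 0 0 0"
  grip: 0.6

```text
time: 22.05
position: [0.5663, -0.0585, 0.1162]
tool_rot: [0.0, -0.0, 0.795, 0.606]
contact_force: [1.0, 0.3, -0.3]
opening: 0.0527
```

```bash
python3 -c "
from kin import *
from h import plate
plan(W(0,-.2,.117),mk(ey,[0,0,1]));plate()"
```

```text
t 22.05 riser-frame TCP -0.0004 -0.1067 0.1162 F [ 1.   0.3 -0.3] open 0.0527 q [-0.61  1.13  1.09  0.94  2.23 -2.44]
ROT first: total [-0.     0.001 -0.001] rows 1 each [-0.     0.001 -0.001]
then SHIFT (after rot): total [-1.166 -0.005  0.01 ] rows 3 each [-0.389 -0.002  0.003]
plate p 0.76 riser frame 0.0124 -0.0857 dims 0.149 0.1228 ang 15.22 rel -0.08
```

jog_arm:
  plan: "-0.12 0 0 0 0 0; -0.15 0 0 0 0 0; -0.2 0 0 0 0 0; -0.3 0 0 0 0 0; -0.3 0 0 0 0 0"

```text
time: 22.65
position: [0.5896, -0.1438, 0.1169]
tool_rot: [0.001, 0.0, 0.796, 0.605]
contact_force: [0.5, -0.6, -1.0]
opening: 0.0528
```

jog_arm:
  plan: "0 0 0.5 0 0 0; 0 0 0.5 0 0 0; 0 0 0.5 0 0 0; 0 0 0.5 0 0 0; 0 0 0.5 0 0 0"
  grip: 1

```text
time: 23.15
position: [0.5901, -0.1509, 0.3149]
tool_rot: [0.008, 0.001, 0.795, 0.607]
contact_force: [0.6, 0.1, 0.8]
opening: 0.088
```

```bash
python3 - <<'E'
from kin import *
from h import plate
for s in (1,-1):
  print([[q.round(2).tolist() for q in ik(W(.01,y,.114),mk([0,0,-1],s*ex))] for y in (-.175,-.07)]); plan(W(.01,-.2,.25),mk([0,0,-1],s*ex))
plate()
E
```

```text
[[[-0.4, 0.61, 1.39, -0.0, 1.15, -0.66]], [[-0.24, 0.53, 1.52, -0.0, 1.09, -0.51]]]
t 23.15 riser-frame TCP -0.0018 -0.2021 0.3149 F [0.6 0.1 0.8] open 0.088 q [-0.69  1.02  0.76  1.3   2.5  -1.9 ]
ROT first: total [ 1.141  1.156 -1.169] rows 16 each [ 0.071  0.072 -0.073]
then SHIFT (after rot): total [0.811 0.026 0.148] rows 2 each [0.406 0.013 0.074]
[[[-0.4, 0.61, 1.39, 0.0, 1.15, 2.48]], [[-0.24, 0.53, 1.52, 0.0, 1.09, 2.63]]]
t 23.15 riser-frame TCP -0.0018 -0.2021 0.3149 F [0.6 0.1 0.8] open 0.088 q [-0.69  1.02  0.76  1.3   2.5  -1.9 ]
ROT first: total [-1.157  1.171  1.158] rows 16 each [-0.072  0.073  0.072]
then SHIFT (after rot): total [ 0.811 -0.026 -0.148] rows 2 each [ 0.406 -0.013 -0.074]
plate p 0.97 riser frame 0.0119 -0.0857 dims 0.1506 0.1206 ang 15.17 rel -0.13
```

s=+1 is the shorter way.

jog_arm:
  plan: "0 0 0 0.076 0.077 -0.078; 0 0 0 0.076 0.077 -0.078; 0 0 0 0.076 0.077 -0.078; 0 0 0 0.076 0.077 -0.078; 0 0 0 0.076 0.077 -0.078"

```text
time: 23.75
position: [0.5899, -0.1546, 0.3117]
tool_rot: [-0.034, 0.287, 0.619, 0.73]
contact_force: [-0.3, -0.1, -0.2]
opening: 0.0883
```

jog_arm:
  plan: "0 0 0 0.076 0.077 -0.078; 0 0 0 0.076 0.077 -0.078; 0 0 0 0.076 0.077 -0.078; 0 0 0 0.076 0.077 -0.078; 0 0 0 0.076 0.077 -0.078"

```text
time: 24.25
position: [0.5882, -0.1602, 0.3093]
tool_rot: [-0.069, 0.537, 0.36, 0.76]
contact_force: [-0.8, 0.5, -0.3]
opening: 0.088
```

jog_arm:
  plan: "0 0 0 0.076 0.077 -0.078; 0 0 0 0.076 0.077 -0.078; 0 0 0 0.076 0.077 -0.078; 0 0 0 0.076 0.077 -0.078; 0 0 0 0.076 0.077 -0.078"

```text
time: 24.75
position: [0.5872, -0.1643, 0.3097]
tool_rot: [-0.097, 0.716, 0.052, 0.689]
contact_force: [0.2, -0.7, -0.2]
opening: 0.0879
```

```bash
python3 -c "
from kin import *
plan(W(.01,-.18,.16),mk([0,0,-1],ex))"
```

```text
t 24.75 riser-frame TCP -0.0081 -0.2142 0.3097 F [ 0.2 -0.7 -0.2] open 0.0879 q [-0.43  0.48  1.07 -0.07  1.59 -0.65]
ROT first: total [-0.053 -0.045  0.055] rows 1 each [-0.053 -0.045  0.055]
then SHIFT (after rot): total [1.871 0.428 0.226] rows 4 each [0.468 0.107 0.057]
```

jog_arm:
  plan: "0 0 0 -0.053 -0.045 0.055; 0.4 0.1 0.08 0 0 0; 0.4 0.1 0.08 0 0 0; 0.4 0.1 0.04 0 0 0; 0.3 0.05 0 0 0 0"

```text
time: 25.25
position: [0.597, -0.1333, 0.1861]
tool_rot: [-0.097, 0.701, 0.093, 0.7]
contact_force: [0.6, -0.9, 0.1]
opening: 0.0884
```

```bash
python3 -c "
from kin import *
plan(W(.01,-.175,.115),mk([0,0,-1],ex))"
```

```text
t 25.25 riser-frame TCP 0.0095 -0.1869 0.1861 F [ 0.6 -0.9  0.1] open 0.0884 q [-0.41  0.54  1.29 -0.01  1.3  -0.68]
ROT first: total [ 0.002 -0.002  0.004] rows 1 each [ 0.002 -0.002  0.004]
then SHIFT (after rot): total [0.889 0.149 0.006] rows 2 each [0.445 0.074 0.003]
```

jog_arm:
  plan: "0.35 0.07 0 0 0 0; 0.3 0.05 0 0 0 0; 0.15 0 0 0 0 0; 0 0 0 0 0 0"

```text
time: 25.65
position: [0.5921, -0.1246, 0.1142]
tool_rot: [-0.096, 0.705, 0.095, 0.696]
contact_force: [-0.1, 0.1, 0.1]
opening: 0.0879
```

```bash
python3 -c "
from kin import *
plan(W(.01,-.1,.115),mk([0,0,-1],ex))"
```

```text
t 25.65 riser-frame TCP 0.007 -0.1773 0.1142 F [-0.1  0.1  0.1] open 0.0879 q [-0.4   0.61  1.39 -0.01  1.15 -0.67]
ROT first: total [ 0.004 -0.011 -0.   ] rows 1 each [ 0.004 -0.011 -0.   ]
then SHIFT (after rot): total [-0.011  0.966  0.037] rows 2 each [-0.005  0.483  0.018]
```

jog_arm:
  plan: "-0.02 0.12 0.03 0.004 -0.011 0; 0 0.12 0 0 0 0; 0 0.12 0 0 0 0; 0 0.1 0 0 0 0; 0 0 0 0 0 0"

```text
time: 26.15
position: [0.5857, -0.0865, 0.1198]
tool_rot: [-0.095, 0.699, 0.093, 0.703]
contact_force: [0.1, -0.3, -0.4]
opening: 0.0883
```

```bash
python3 -c "
from kin import *
plan(W(.01,-.069,.116),mk([0,0,-1],ex))"
```

```text
t 26.15 riser-frame TCP 0.011 -0.1388 0.1198 F [ 0.1 -0.3 -0.4] open 0.0883 q [-0.34  0.57  1.44 -0.    1.13 -0.61]
ROT first: total [-0.001  0.005  0.004] rows 1 each [-0.001  0.005  0.004]
then SHIFT (after rot): total [ 0.047  0.872 -0.012] rows 2 each [ 0.024  0.436 -0.006]
```

jog_arm:
  plan: "0.06 0.03 0 0 0.005 0; 0.01 0.12 0 0 0 0; 0.01 0.12 0 0 0 0; 0.01 0.12 0 0 0 0; 0 0 0 0 0 0"

```text
time: 26.65
position: [0.5777, -0.0546, 0.1131]
tool_rot: [-0.096, 0.7, 0.092, 0.702]
contact_force: [0.4, 0.2, -0.1]
opening: 0.0882
```

```bash
python3 -c "
from kin import *
plan(W(.01,-.069,.116),mk([0,0,-1],ex))"
```

```text
t 26.65 riser-frame TCP 0.0116 -0.1059 0.1131 F [ 0.4  0.2 -0.1] open 0.0882 q [-0.29  0.55  1.49 -0.01  1.1  -0.56]
ROT first: total [-0.001  0.002  0.006] rows 1 each [-0.001  0.002  0.006]
then SHIFT (after rot): total [-0.036  0.461 -0.02 ] rows 1 each [-0.036  0.461 -0.02 ]
```

jog_arm:
  plan: "-0.03 0.11 0 0 0 0.006; 0 0.12 0 0 0 0; 0 0.12 0 0 0 0; 0 0 0 0 0 0"

```text
time: 27.05
position: [0.5692, -0.0247, 0.1153]
tool_rot: [-0.094, 0.7, 0.094, 0.701]
contact_force: [0.3, 0.6, -0.8]
opening: 0.0885
```

```bash
python3 -c "
from kin import *
from h import plate
plan(W(.01,-.069,.116),mk([0,0,-1],ex));plate()"
```

```text
t 27.05 riser-frame TCP 0.0114 -0.0748 0.1153 F [ 0.3  0.6 -0.8] open 0.0885 q [-0.25  0.53  1.52  0.    1.09 -0.52]
ROT first: total [-0.     0.001 -0.001] rows 1 each [-0.     0.001 -0.001]
then SHIFT (after rot): total [-0.009  0.073 -0.017] rows 1 each [-0.009  0.073 -0.017]
plate p 0.84 riser frame 0.0131 0.0029 dims 0.1486 0.1084 ang 15.04 rel -0.26
```

jog_arm:
  plan: "0 0.06 0 0 0 0; 0 0 0 0 0 0; 0 -0.15 0 0 0 0; 0 -0.3 0 0 0 0; 0 -0.2 0 0 0 0"

```text
time: 27.65
position: [0.5822, -0.0726, 0.1151]
tool_rot: [-0.094, 0.701, 0.095, 0.701]
contact_force: [-0.5, 0.5, -0.7]
opening: 0.0881
```

jog_arm:
  plan: "-0.5 0 0 0 0 0; -0.5 0 0 0 0 0; -0.5 -0.5 0 0 0 0; -0.3 -0.6 0 0 0 0; 0 -0.6 0 0 0 0"

```text
time: 28.15
position: [0.616, -0.201, 0.2566]
tool_rot: [-0.094, 0.701, 0.096, 0.7]
contact_force: [0.7, -0.1, 0.1]
opening: 0.0879
```

jog_arm:
  plan: "0 -0.6 0 0 0 0; 0 -0.6 0 0 0 0; 0 -0.5 0 0 0 0; 0 0 0 0 0 0; 0 0 0 0 0 0"

```text
time: 28.65
position: [0.6503, -0.3469, 0.2537]
tool_rot: [-0.091, 0.702, 0.093, 0.701]
contact_force: [-0.0, 1.1, 1.0]
opening: 0.0881
```

```bash
python3 - <<'E'
from kin import *
from h import *
plan(W(0,-.2,.3),mk([0,0,-1],ex)); plate()
im,d=r.snapshot('top'); im2,_=r.snapshot('side'); C=cloud('top',d)
for th,z in [('reagent_bottle',.1),('glass_jar',.09),('tip_box',.063)]:
  for q in r.recognise(th,'top')[:2]: print(th,round(q['p'],2),np.round(q['rect']))
rel=C-np.r_[C0,0]; u=rel@ex; v=rel@ey
for a in (-.05,0.01,.07):
  for b in (-.045,0,.045):
    m=(abs(u-a)<.01)&(abs(v-b)<.01); print(round(float(np.median(C[m][:,2])),4),end=' ')
m=(C[...,2]>.09)&(C[...,2]<.135)&(np.hypot(u,v)<.2)&(d>0)
print('riser+plate outline',fitrect(C[m][:,:2]))
a=im[120:360,130:450]; b=cv2.resize(im2[120:360,200:420],(400,436)); a=cv2.resize(a,(400,300)); o=np.zeros((436,800,3),np.uint8); o[:300,:400]=a; o[:,400:]=b; cv2.imwrite('pics/end.png',o[...,::-1])
E
```

```text
t 28.65 riser-frame TCP 0.0046 -0.4071 0.2537 F [-0.   1.1  1. ] open 0.0881 q [-0.65  0.85  0.6   0.    1.7  -0.91]
ROT first: total [-0.007 -0.001 -0.003] rows 1 each [-0.007 -0.001 -0.003]
then SHIFT (after rot): total [-0.579  2.589 -0.057] rows 5 each [-0.116  0.518 -0.011]
plate p 0.79 riser frame 0.0121 -0.0016 dims 0.1486 0.1192 ang 15.4 rel 0.1
reagent_bottle 0.56 [309. 150.  36.  38.]
glass_jar 0.72 [168. 164.  40.  39.]
tip_box 0.78 [389. 160.  62.  51.]
0.1243 1.0875 0.1245 0.1245 0.1248 0.1251 0.1246 0.1252 0.1243 riser+plate outline (array([0.5387, 0.0446]), 0.2202, 0.2005, 15.28)
```

View pics/end.png

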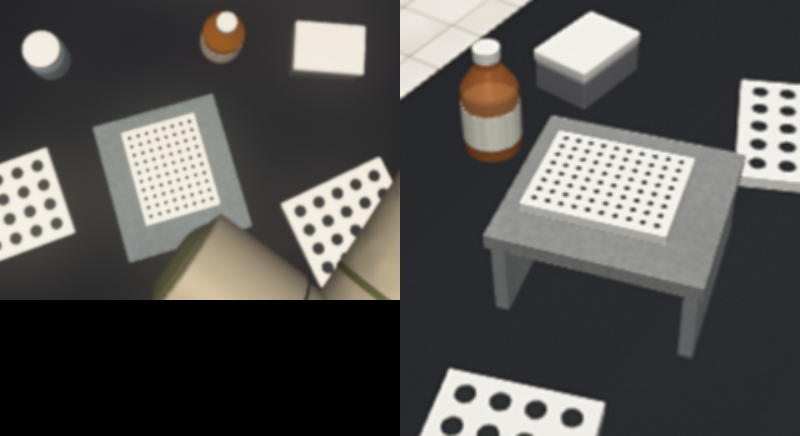

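The plate lies flat and centred on the riser with small wells up, and nothing hangs over. The bystanders have not moved and the arm is clear, so I hand in.

```bash
python3 -c "
from cell import r
print(r.finish_job())"
```

```text
the job is handed in; nothing more can be done
None
```

I turned the plate over, and it now lies small wells up, flat and wholly on the riser. I handed the job in with the clock at about 29 s of the 72 s; no verdict was reported.

**What I did:** I slid the smallest plate, the one on the riser, about 47 mm out over the open −y side. I gripped it level from outside, lifted it, rolled it half a turn and lowered it in sub-millimetre steps. I let go once the wrist no longer carried its weight, then pushed it back with the open fingers.

**Last checks:**
- **Position:** the plate is about 12 mm from the riser's centre in x and 2 mm in y, and turned 0.1° from its axes. That leaves at least about 23 mm to every edge.
- **Flatness:** the top face reads 124–125 mm above the bench at eight of nine sampled spots, where 124 mm is expected. The ninth spot gave an invalid reading (1.09 m).
- **Surroundings:** the bottle, jar and box are within about 3 pixels of where they started. The arm is well clear of everything.

During the first push the fingertips crept up about 6 mm, so I stopped, lowered them and carried on.

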